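Take the food warmer out of use at a market stall

ROBOT

A 6-joint arm with a two-finger parallel gripper is mounted at the origin on the work surface. World frame = base frame: x ahead of the robot, y to its left, z up, the work surface at z = 0. Lengths are in m, angles in degrees, forces in N, time in s.
With the tool pointing down it reaches from about 0.375 to 0.75 m from the base axis. Payload 9 kg.
Tool frame: the origin (TCP) lies midway between the tips of the shut fingers; the grasp point (between the pads) lies env.grasp_offset behind it (env.grasp_offset is the distance from the TCP to the grasp point, in m); z points along the fingers, y is the direction in which the jaws open and shut (so a half turn about z gives the same grasp; the last joint's range is limited). The gripper opens to 85 mm and grips with 20 to 120 N. Pads are 22 mm wide; open, the fingers measure 114 mm over their backs; the gripper's body (76 mm by 85 mm) begins 54 mm behind the grasp point. The pads swing forward as they close: fully open they stand 13 mm farther back than shut.
Start: joints at [-76.243, 5.964, 5.575, 89.605, 0, 77.527], TCP at [0.265, -0.538, 0.231] pointing down, gripper open.
Joint ranges: [-171.21, 171.21], [-48.23, 106.86], [-62.78, 66.21], [-105.2, 120.99], [-86.42, 89.51], [-180, 180]. Speed limits (degrees/s): [127.2, 127.2, 147.25, 180, 180, 180].

INTERFACE

Orientations are given as a 3x3 rotation matrix whose columns are the frame's x, y, z axes.
In Python, from workcell import sense, capture, camera_params, env gives the robot as it stands.
- The arm moves only by the shell command python3 -m crank 'ROWS' [FORCE]. ROWS is JSON, one flat list of numbers, 7 for each row, row after row: the shift along the tool's x, y, z in cm, then the turn, a rotation vector about the tool's x, y, z in rad, then the opening in per cent of the stroke, from 0 (shut) to 100 (fully open). A call has 1 to 5 rows; each row is the pose to reach, as a shift and turn from the pose measured when the call began, along the tool's axes at that moment; what a row does not reach only later rows make up. A row lasts 1/10 s, in which the tool goes at most 50 mm and 8.59 degrees, less where a joint would pass 70% of its speed; a pose out of reach is approached as far as the arm can. A call with a gripper value outside its range is refused whole. The fingers move at their own pace and stop on an object; FORCE is the grip in N (left out, the last holds). Time passes only in rows, so rows that repeat a pose let the fingers close. It gives the time, the measured TCP pose, the force and the opening at its end, in the units of the state.
- sense(): the state, without advancing time (a new reading comes with each control period).
- capture(name): name is "scene" or "top"; returns (picture, depth): 420x560x3 uint8, red, green, blue; 420x560 float32, m along the optical axis (not along the pixel's ray), 0 where there is no reading.
- camera_params(name): a dict with "mtx" (3x3 intrinsics, pixels), "R" (3x3) and "t" (3): a world point X has camera coordinates R X + t. Camera axes: x right, y down, z forward; pixel columns grow to the right and rows downward; lengths in m; the calibration is good to about 2 mm. A picture is of the moment at which its call begins. camera_params takes no time and is no camera call.
- env.job_done(): hands the job in, once; it reports no verdict.
The state is a dict: "time": time; "joint_pos": joint angles; "dq": joint speeds; "joint_efforts": joint torques, N m; "eef_pos": TCP position; "ee_rot": TCP orientation; "ft_force": force on the tool from outside, world axes, zero at the start; "ft_torque": the same for the moment, N m; "finger_gap": opening from 0.0 (shut) to 1.0 (fully open).
Only numpy, scipy, OpenCV 4.12 (cv2) and the standard library are available. Lean on these libraries where they do the work, as an engineer would, in place of code of your own. Each camera call takes 0.05 s, during which the arm holds its last target. There are 200 camera calls.

TASK

Take the food warmer out of use: first turn the red-handled isolator fully off, then hang the yellow out-of-use sign astride the guard bar in front of the warmer, its whole length on the bar, and let go of it. Leave the black-handled isolator on and do not shift or knock over the food and containers around.

Things in the scene. Friction and masses are not known exactly. Their poses are not given: they have to be found in the camera images.
- red_switch: Grey isolator box screwed to the table, 120 x 120 mm, top face (yellow plate) 75 mm above the table, with a red turning handle on top. Origin: centre of its underside; the handle's upright axis passes through it. Its z is up. A green dot on the top marks ON (towards the box's -x), a white dot OFF (towards the box's +y).
- red_handle (a joint): Angle of the red handle: 0 is ON (handle points along the box's -x), 1.571 is OFF (it points along the box's +y): switching off is a quarter turn clockwise seen from above. An over-centre spring snaps it to the nearer end; it needs about 4 to 5 N at the tip to start it.
- red_tip (a point): The outer end of the red handle, 90 mm from its axis, at mid height of the bar (111 mm above the table). The bar is 22 mm wide and 30 mm high, from 96 to 126 mm above the table, and runs from 22 mm behind the axis to this end; a round hub of 48 mm diameter fills the space under it to the box.
- black_switch: Grey isolator box screwed to the table, 120 x 120 mm, top face (mid-grey plate) 75 mm above the table, with a black turning handle on top. Origin: centre of its underside; the handle's upright axis passes through it. Its z is up. A green dot on the top marks ON (towards the box's -x), a white dot OFF (towards the box's +y).
- black_handle (a joint): Angle of the black handle: 0 is ON (handle points along the box's -x), 1.571 is OFF (it points along the box's +y): switching off is a quarter turn clockwise seen from above. An over-centre spring snaps it to the nearer end; it needs about 4 to 5 N at the tip to start it.
- black_tip (a point): The outer end of the black handle, 90 mm from its axis, at mid height of the bar (111 mm above the table). The bar is 22 mm wide and 30 mm high, from 96 to 126 mm above the table, and runs from 22 mm behind the axis to this end; a round hub of 48 mm diameter fills the space under it to the box.
- warmer: Steel food warmer fixed to the table, 300 mm long (its y), 200 mm deep, two lidded pans on top (135 mm high at the lid grips), with a guard bar in front of it. Origin: on the table straight under the middle of the bar; its y runs along the bar, its x points from the bar to the warmer, whose front face is 70 mm from the bar's axis.
- bar_mid (a point): Middle of the guard bar's axis, 160 mm above the table. Round steel bar, 16 mm diameter, 300 mm long along the warmer's y, held at each end (142 mm from the middle) by a stay that slopes down to the warmer.
- sign: Yellow folded plastic out-of-use sign, red disc with white stripe on each face, standing loose like a tent; 110 mm long (its y, along the ridge), 140 mm tall, about 220 g. Two 5 mm panels, open at the ends and below: the gap between them is 26 mm at the ridge, 57 mm at the feet (67 mm outside). Alike both ways round. Origin: centre of its underside; z up through the ridge.
- sign_grip (a point): Point in the middle of the black grip on the sign's ridge, 124 mm above the sign's underside: a bar 20 mm thick (sign's x), 70 mm long (sign's y), from 100 to 140 mm above the underside, the ridge around it 36 mm wide with its top at 100 mm.
- sign_saddle (a point): Centre of the underside of the sign's ridge, 90 mm above the sign's underside: the face that rests on the bar.
- bottle_a: Tall white milk-drink bottle with a green cap, 72 mm wide, 200 mm tall, standing loose. Origin: centre of its underside.
- bottle_b: A second bottle, the same. Origin: centre of its underside.
- roll_a: Upright green cylinder with a white top (wrapped rice roll), 82 mm wide, 118 mm tall, standing loose. Origin: centre of its underside.
- roll_b: A second rice roll, the same. Origin: centre of its underside.
- carton: White carton, 60 x 100 mm, 110 mm tall, standing loose. Origin: centre of its underside.
- bread_bowl: Steel bowl heaped with brown bread rolls, 200 mm wide, about 105 mm tall, loose (one rigid piece). Origin: centre of its underside.
- tub: Open white plastic tub, 90 mm wide, 60 mm tall, loose. Origin: centre of its underside.
There are look-alikes about, which are no part of the job. Of the things that look like the sign, the larger one is meant.

How it is judged:
By the outcome, as a careful person would: the job done as asked, in the order asked, and still so for the second after the job is handed in, with the robot touching nothing.
It also fails if it takes over 58 s, if anything falls off the work surface, if the arm or the gripper's body presses on something with over 40 N, if the wrist force passes 120 N, or if a joint passes its speed limit or range.

## Working session

There is one attempt and no reset: what is moved stays moved. The work goes in short steps, Python scripts to look and compute and a shell command to move; the robot and the scene stay as the last step left them, time stands still between calls to the robot, and variables do not carry over. Pictures are saved under pics/ and viewed, about 8 in all and at most 12, crops included, and the job is handed in when it is done.

```bash
ls; mkdir -p pics; cat > h.py <<'E'
import numpy as np, cv2
from workcell import sense, capture, camera_params, env
def shot(n,f):
    p,d=capture(n); np.savez(''+f+'.npz',p=p,d=d); cv2.imwrite('pics/'+f+'.png',p[:,:,::-1]); return p,d
def load(f):
    z=np.load(''+f+'.npz'); return z['p'],z['d']
def world(n,uv,depth):
    c=camera_params(n); K,R,t=[np.array(c[k]) for k in('mtx','R','t')]
    uv=np.atleast_2d(uv).astype(float); r=np.linalg.solve(K,np.c_[uv,np.ones(len(uv))].T)*np.asarray(depth)
    return (R.T@(r-t.reshape(3,1))).T
def plane(n,uv,z):
    a=world(n,uv,1.0); c=camera_params(n); o=-np.array(c['R']).T@np.array(c['t']).ravel()
    d=a-o; return o+d*((z-o[2])/d[:,2])[:,None]
def cloud(n,d):
    v,u=np.nonzero(d>0); return np.c_[u,v],world(n,np.c_[u,v],d[v,u])
E
python3 - <<'E'
from h import *
a,_=shot('scene','s0'); b,_=shot('top','t0')
for n in('scene','top'):
    c=camera_params(n); print(n,np.round(-np.array(c['R']).T@np.array(c['t']).ravel(),3),np.round(c['R'],2).tolist())
s=sense(); print(s['time'],s['eef_pos'],np.round(s['ee_rot'],3).tolist(),env.grasp_offset)
E
```

```text
pics
scene [1.202 0.738 1.186] [[-0.75, 0.66, -0.01], [0.49, 0.54, -0.68], [-0.45, -0.51, -0.73]]
top [ 0.31  -0.013  1.649] [[0.02, -1.0, -0.01], [-0.99, -0.02, -0.16], [0.16, 0.01, -0.99]]
0.1 [ 0.26508773 -0.53790521  0.23059448] [[0.897, 0.442, -0.0], [0.442, -0.897, 0.001], [0.0, -0.001, -1.0]] 0.0187
```

View pics/s0.png

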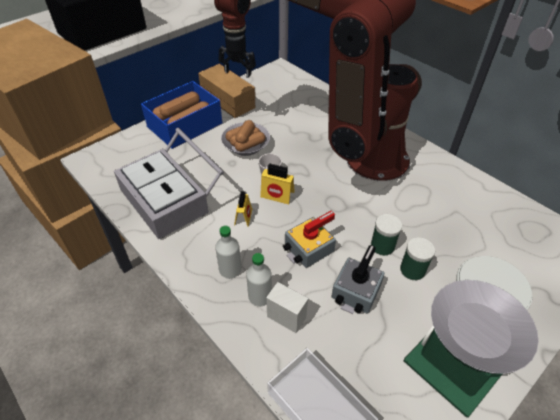

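View pics/t0.png

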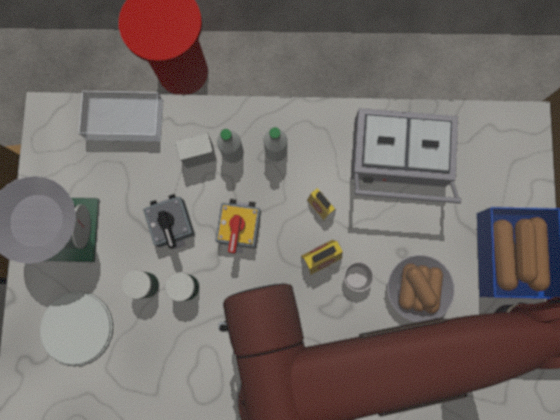

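Candidates for the sign are the large yellow tent at scene (277,185) / top (322,255) and the small yellow tent at scene (244,207) / top (322,204), which is a look-alike. For the switch, the red handle on the yellow plate is at top (238,226) and the black one at (168,222). I choose the larger tent and the red handle.

```bash
python3 - <<'E'
from h import *
p,d=load('t0'); hsv=cv2.cvtColor(p,cv2.COLOR_RGB2HSV)
uv,X=cloud('top',d)
H,S,V=[hsv[uv[:,1],uv[:,0],i].astype(int) for i in range(3)]
def box(u0,u1,v0,v1): return (uv[:,0]>=u0)&(uv[:,0]<=u1)&(uv[:,1]>=v0)&(uv[:,1]<=v1)
def rep(n,m):
    q=X[m]
    if len(q)<5: print(n,len(q)); return
    r=cv2.minAreaRect((q[:,:2]*1000).astype(np.float32)); print(n,len(q),'mean',q.mean(0).round(3),'zr',np.percentile(q[:,2],[5,50,95]).round(3),'rect',np.round(r[0],0),np.round(r[1],0),round(r[2],1))
yel=(H>18)&(H<35)&(S>130)&(V>90); red=((H<6)|(H>174))&(S>150)&(V>80)
rep('redplate',yel&box(210,265,195,265)&(abs(X[:,2]-.075)<.012))
rep('redhandle',red&box(210,265,200,265)&(X[:,2]>.11))
rep('blackbox',box(140,200,190,260)&(abs(X[:,2]-.075)<.008))
rep('blackhandle',box(140,200,190,260)&(X[:,2]>.11))
B=box(295,350,232,280)
rep('sign>80',B&(X[:,2]>.08)); rep('grip',B&(X[:,2]>.12)); rep('sign all',B&(X[:,2]>.02))
rep('small',box(300,345,180,225)&(X[:,2]>.03))
W=box(350,465,175,240); rep('bar',W&(X[:,2]>.145)&(X[:,2]<.19))
W=box(345,475,100,205); rep('warmer',W&(X[:,2]>.06)&(X[:,2]<.14))
for n,b in dict(tub=(340,376,260,298),bowl=(380,460,250,330),bA=(215,245,120,165),bB=(260,292,120,165),ra=(120,162,265,305),rb=(164,205,265,305),carton=(172,218,130,168)).items(): rep(n,box(*b)&(X[:,2]>.04))
s=cv2.resize(p[170:290,190:370],None,fx=4,fy=4,interpolation=2)
p2,_=load('s0'); s2=cv2.resize(p2[120:260,150:350],None,fx=4,fy=4,interpolation=2)
cv2.imwrite('pics/c0.png',s2[:,:,::-1])
E
```

```text
redplate 715 mean [0.521 0.135 0.075] zr [0.069 0.075 0.08 ] rect [518. 138.] [101. 102.] 83.3
redhandle 146 mean [0.5   0.138 0.125] zr [0.12  0.125 0.131] rect [484. 141.] [ 22. 102.] 84.3
blackbox 1091 mean [0.528 0.347 0.074] zr [0.068 0.074 0.081] rect [526. 349.] [120. 120.] 20.5
blackhandle 324 mean [0.494 0.336 0.124] zr [0.116 0.125 0.131] rect [495. 338.] [112.  24.] 20.1
sign>80 511 mean [ 0.43  -0.116  0.112] zr [0.087 0.101 0.142] rect [ 432. -117.] [ 41. 109.] 29.0
grip 181 mean [ 0.432 -0.117  0.138] zr [0.131 0.138 0.144] rect [ 432. -118.] [20. 71.] 28.8
sign all 791 mean [ 0.427 -0.121  0.091] zr [0.031 0.096 0.141] rect [ 404. -136.] [129. 115.] 29.6
small 380 mean [ 0.59  -0.111  0.075] zr [0.036 0.075 0.108] rect [ 595. -115.] [84. 42.] 41.9
bar 634 mean [ 0.598 -0.35   0.165] zr [0.156 0.165 0.171] rect [ 607. -351.] [300.  37.] 86.2
warmer 7049 mean [ 0.757 -0.356  0.116] zr [0.094 0.119 0.129] rect [ 743. -360.] [302. 251.] 86.5
tub 203 mean [ 0.375 -0.23   0.056] zr [0.043 0.057 0.065] rect [ 375. -225.] [86. 87.] 1.5
bowl 3263 mean [ 0.326 -0.376  0.21 ] zr [0.043 0.073 0.686] rect [ 298. -369.] [198. 321.] 45.8
bA 629 mean [0.746 0.163 0.134] zr [0.057 0.134 0.201] rect [758. 171.] [78. 71.] 75.9
bB 615 mean [0.753 0.028 0.135] zr [0.057 0.135 0.2  ] rect [761.  30.] [65. 71.] 7.1
ra 790 mean [0.334 0.411 0.11 ] zr [0.059 0.117 0.123] rect [335. 416.] [81. 80.] 31.4
rb 740 mean [0.331 0.288 0.112] zr [0.066 0.117 0.123] rect [331. 292.] [79. 80.] 1.0
carton 894 mean [0.74  0.268 0.101] zr [0.054 0.108 0.116] rect [749. 260.] [ 63. 129.] 15.7
```

View pics/c0.png

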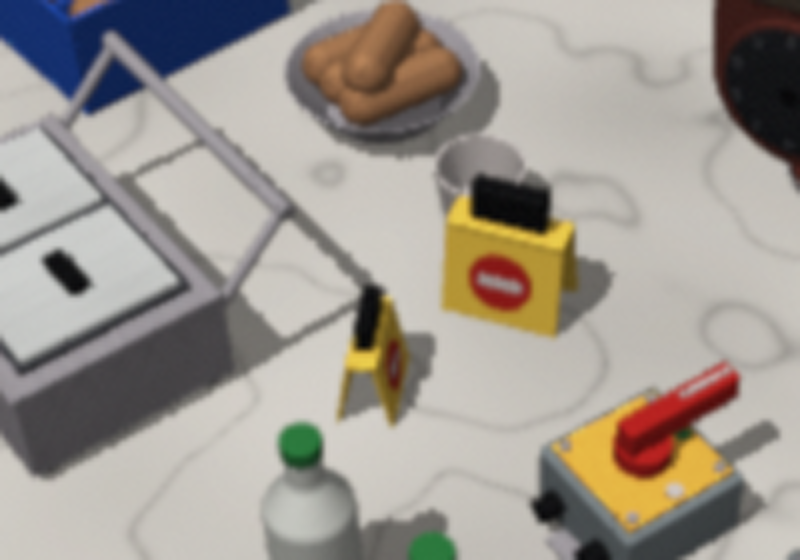

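The crop confirms it: the large sign with the disc is at crop (510,260), the small look-alike at (375,360), and the red handle on the yellow plate at (680,400) is at ON. Next I set up a helper that works out the shifts and start the transit.

```bash
cat > go.py <<'E'
import sys
from h import *
from scipy.spatial.transform import Rotation as Ro
# args: x y z yaw(tool x, deg): print the shift(cm)/turn needed from here
s=sense(); g=[float(a) for a in sys.argv[1:5]]; R=np.array(s['ee_rot']); y=np.radians(g[3])
G=np.array([[np.cos(y),np.sin(y),0],[np.sin(y),-np.cos(y),0],[0,0,-1]])
print('t',round(s['time'],2),'pos',np.round(s['eef_pos'],4),'yaw',round(np.degrees(np.arctan2(R[1,0],R[0,0])),1),'F',np.round(s['ft_force'],1),'gap',round(float(s['finger_gap']),3),'j6',round(s['joint_pos'][5],1))
print('need',np.round(R.T@(np.array(g[:3])-s['eef_pos'])*100,2),np.round(Ro.from_matrix(R.T@G).as_rotvec(),3))
E
python3 -m crank '[43.8,-49.6,0,0,0,-1.11,0,43.8,-49.6,0,0,0,-1.11,0,43.8,-49.6,0,0,0,-1.11,0,43.8,-49.6,0,0,0,-1.11,0,43.8,-49.6,0,0,0,-1.11,0]' 60
python3 go.py .439 .101 .231 90
```

```text
time: 0.6
eef_pos: [0.3308, -0.295, 0.2309]
ee_rot: [[0.35, 0.937, -0.0], [0.937, -0.35, 0.001], [0.001, -0.001, -1.0]]
ft_force: [0.0, -0.1, -0.2]
finger_gap: 0.146
t 0.6 pos [ 0.3308 -0.295   0.2309] yaw 69.5 F [ 0.  -0.1 -0.2] gap 0.146 j6 51.7
need [ 4.089e+01 -3.710e+00  3.000e-02] [-0.    -0.001 -0.357]
```

```bash

python3 -m crank '[40.9,-3.7,0,0,0,-0.357,0,40.9,-3.7,0,0,0,-0.357,0,40.9,-3.7,0,0,0,-0.357,0,40.9,-3.7,0,0,0,-0.357,0,40.9,-3.7,0,0,0,-0.357,0]' >/dev/null
python3 go.py .439 .101 .231 90
```

```text
t 1.1 pos [ 0.3964 -0.0538  0.2313] yaw 90.0 F [ 0.8 -0.7  0. ] gap -0.001 j6 63.4
need [15.49  4.24  0.04] [ 0.    -0.001 -0.001]
```

```bash

python3 -m crank '[15.5,4.2,0,0,0,0,0,15.5,4.2,0,0,0,0,0,15.5,4.2,0,0,0,0,0,15.5,4.2,0,0,0,0,0,15.5,4.2,0,0,0,0,0]' >/dev/null
python3 -m crank '[0,0,5,0,0,0,0,0,0,10,0,0,0,0,0,0,13.9,0,0,0,0,0,0,13.9,0,0,0,0,0,0,13.9,0,0,0,0]' >/dev/null
python3 go.py .439 .101 .092 90
```

```text
t 2.1 pos [0.438  0.1018 0.0928] yaw 90.1 F [0.3 0.1 0.3] gap 0.001 j6 86.2
need [-0.08  0.1   0.08] [-0.001 -0.001  0.001]
```

```bash
python3 - <<'E'
import numpy as np
c=np.array([.518,.138]);e1=np.array([-.995,.1]);e2=np.array([.1,.995]);p0=np.array([.438,.1018])
for th,o in[(0,25),(15,25),(30,25),(45,25),(60,25),(75,25),(90,25),(93,22),(90,50)]:
    t=np.radians(th);u=np.cos(t)*e1+np.sin(t)*e2;n=-np.sin(t)*e1+np.cos(t)*e2
    q=c+.075*u-o/1000*n; print(th,o,q.round(4),'rel cm x,y',((q-p0)*100).round(1)[::-1])
E
python3 -m crank '[1,0.1,0,0,0,0,0,1.9,0.2,0,0,0,0,0,2.9,0.1,0,0,0,0,0,3.8,0.1,0,0,0,0,0,3.8,0.1,0,0,0,0,0]'
python3 go.py .438 .1018 .092 90
```

```text
0 25 [0.4409 0.1206] rel cm x,y [1.9 0.3]
15 25 [0.439  0.1412] rel cm x,y [3.9 0.1]
30 25 [0.4425 0.1615] rel cm x,y [6.  0.5]
45 25 [0.4512 0.1802] rel cm x,y [7.8 1.3]
60 25 [0.4644 0.1961] rel cm x,y [9.4 2.6]
75 25 [0.4813 0.208 ] rel cm x,y [10.6  4.3]
90 25 [0.5006 0.2151] rel cm x,y [11.3  6.3]
93 22 [0.5077 0.2155] rel cm x,y [11.4  7. ]
90 50 [0.4757 0.2176] rel cm x,y [11.6  3.8]
time: 2.6
eef_pos: [0.4398, 0.1407, 0.0942]
ee_rot: [[-0.003, 1.0, 0.001], [1.0, 0.003, 0.0], [0.0, 0.001, -1.0]]
ft_force: [0.3, -4.2, 2.1]
finger_gap: -0.001
t 2.6 pos [0.4398 0.1407 0.0942] yaw 90.2 F [ 0.3 -4.2  2.1] gap -0.001 j6 91.3
need [-3.89 -0.2   0.22] [ 0.001 -0.     0.003]
```

```bash

python3 -m crank '[1.1,0.1,0,0,0,0,0,2.1,0.3,0,0,0,0,0,3.0,0.7,0,0,0,0,0,3.9,1.1,0,0,0,0,0,3.9,1.1,0,0,0,0,0]'
python3 -m crank '[0.8,0.6,0,0,0,0,0,1.6,1.3,0,0,0,0,0,2.2,2.1,0,0,0,0,0,2.8,3.0,0,0,0,0,0,3.2,4.0,0,0,0,0,0]'
python3 go.py .5006 .2151 .092 90
```

```text
time: 3.1
eef_pos: [0.451, 0.1809, 0.0942]
ee_rot: [[-0.004, 1.0, 0.001], [1.0, 0.004, 0.001], [0.001, 0.001, -1.0]]
ft_force: [-0.3, 0.1, -0.2]
finger_gap: -0.002
time: 3.6
eef_pos: [0.4914, 0.214, 0.0942]
ee_rot: [[-0.004, 1.0, 0.001], [1.0, 0.004, 0.002], [0.002, 0.001, -1.0]]
ft_force: [0.3, 0.4, 0.2]
finger_gap: 0.0
t 3.6 pos [0.4914 0.214  0.0942] yaw 90.3 F [0.3 0.4 0.2] gap 0.0 j6 99.2
need [0.11 0.92 0.22] [ 0.001 -0.002  0.004]
```

```bash

python3 -m crank '[0.1,0.4,0,0,0,0,0,0.1,0.8,0,0,0,0,0,0.1,1.1,0,0,0,0,0,0.1,1.3,0,0,0,0,0,0.1,1.3,0,0,0,0,0]' | grep -E 'eef|force'
python3 -m crank '[0,-3,0,0,0,0,0,0,-3,-3,0,0,0,0,0,-3,-8,0,0,0,0,0,-3,-13,0,0,0,0,0,-3,-15,0,0,0,0]' |grep -E 'eef|force'
python3 go.py .44 -.09 .29 90
python3 - <<'E'
from h import *
p,d=shot('top','t1'); hsv=cv2.cvtColor(p,cv2.COLOR_RGB2HSV)
uv,X=cloud('top',d); H,S,V=hsv[uv[:,1],uv[:,0]].astype(int).T
m=((H<6)|(H>174))&(S>150)&(V>80)&(X[:,2]>.11)&(X[:,2]<.135)&(abs(X[:,0]-.5)<.15)&(abs(X[:,1]-.15)<.15)
if m.sum()>4: print(m.sum(),cv2.minAreaRect((X[m][:,:2]*1000).astype(np.float32)))
p,d=shot('scene','s1')
E
```

```text
eef_pos: [0.5025, 0.2151, 0.0939]
ft_force: [-10.2, 0.0, 4.8]
eef_pos: [0.4742, 0.2148, 0.2494]
ft_force: [0.2, 0.0, -0.9]
t 4.6 pos [0.4742 0.2148 0.2494] yaw 90.3 F [ 0.2  0.  -0.9] gap 0.001 j6 99.6
need [-30.45  -3.55  -4.17] [ 0.003 -0.003  0.005]
155 ((520.6735229492188, 165.8050537109375), (99.22343444824219, 21.242595672607422), 86.38980865478516)
```

View pics/s1.png

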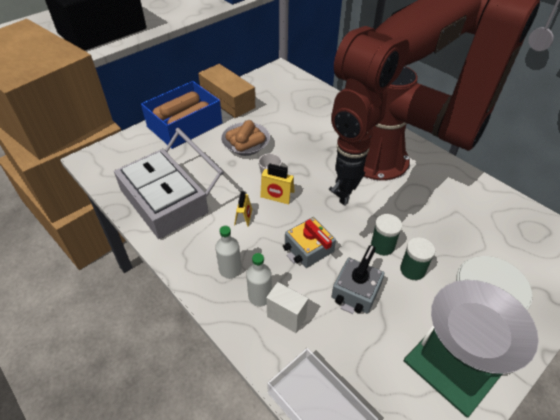

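The isolator handle is now turned to OFF at about scene (318,233), and nothing else has moved. While moving to the sign I refine the bar measurement.

```bash

python3 -m crank '[-30.4,-3.6,-2,0,0,-0.1,100,-30.4,-3.6,-2,0,0,-0.2,100,-30.4,-3.6,-2,0,0,-0.35,100,-30.4,-3.6,-2,0,0,-0.5,100,-30.4,-3.6,-2,0,0,-0.5,100]' >/dev/null
python3 go.py .432 -.118 .22 118.8
python3 - <<'E'
from h import *
for n,f in(('top','t1'),('scene','s1')):
    p,d=load(f); uv,X=cloud(n,d)
    # near the coarse bar line through (.607,-.351), direction ~(.066,.998)
    a=np.array([np.cos(np.radians(86.2)),np.sin(np.radians(86.2))]); nn=np.array([a[1],-a[0]]); r=X[:,:2]-[.6,-.351]
    m=(abs(r@a)<.16)&(abs(r@nn)<.035)&(X[:,2]>.15)&(X[:,2]<.18); q=X[m]
    k=abs((q[:,:2]-[.6,-.351])@a)<.12; qq=q[k]
    vx,vy,x0,y0=cv2.fitLine((qq[:,:2]*1000).astype(np.float32),cv2.DIST_HUBER,0,.01,.01).ravel()
    al=(q[:,:2]-[.6,-.351])@a; e=(qq[:,:2]*1000-[x0,y0])@[vy,-vx]
    print(n,len(qq),'dir',np.degrees(np.arctan2(vy,vx)).round(1),'pt',x0.round(1),y0.round(1),'z',np.percentile(qq[:,2],[5,50,95]).round(3),'width',np.percentile(e,[5,95]).round(1),'along',np.percentile(al,[0,1,99,100]).round(3))
E
```

```text
t 5.2 pos [ 0.4472 -0.0186  0.2605] yaw 119.2 F [ 1.5 -0.7 -0.1] gap 0.847 j6 41.4
need [-7.94 -6.2   4.01] [ 0.003 -0.002  0.007]
top 481 dir 86.3 pt 596.7 -351.5 z [0.16  0.166 0.171] width [-6.   7.8] along [-0.15  -0.146  0.148  0.15 ]
scene 225 dir 86.7 pt 601.9 -346.4 z [0.161 0.168 0.173] width [-8.7  5. ] along [-0.153 -0.149  0.148  0.152]
```

```bash

python3 -m crank '[-7.9,-6.2,4,0,0,0,100,-7.9,-6.2,4,0,0,0,100,-7.9,-6.2,4,0,0,0,100,-7.9,-6.2,4,0,0,0,100,-7.9,-6.2,4,0,0,0,100]' >/dev/null
python3 go.py .432 -.118 .105 118.8
python3 - <<'E'
from h import *
shot('scene','s2')
p,_=load('s2'); cv2.imwrite('pics/s2c.png',cv2.resize(p[60:260,150:350],None,fx=3,fy=3,interpolation=2)[:,:,::-1])
E
```

```text
t 5.7 pos [ 0.4318 -0.1168  0.22  ] yaw 119.2 F [0.1 0.7 0.7] gap 0.998 j6 28.6
need [-0.15 -0.08 11.5 ] [ 0.004 -0.003  0.007]
```

View pics/s2c.png

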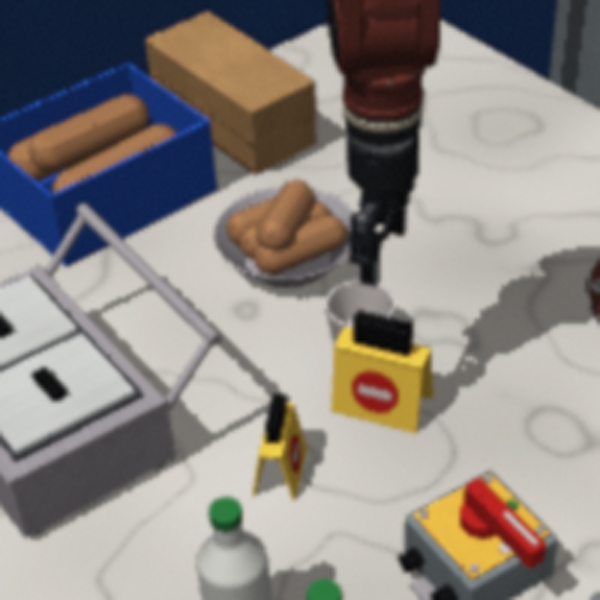

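The crop shows the open gripper above the sign's grip (crop (375,270) against (385,335)), with the red handle clearly beside the white dot. I descend and close.

```bash

python3 -m crank '[-0.1,-0.1,3,0,0,0,100,-0.1,-0.1,6,0,0,0,100,-0.1,-0.1,9,0,0,0,100,-0.1,-0.1,11.4,0,0,0,100,-0.1,-0.1,11.4,0,0,0,100]' |grep -E 'eef|force'
python3 -m crank '[0,0,0,0,0,0,0,0,0,0,0,0,0,0,0,0,0,0,0,0,0,0,0,0,0,0,0,0,0,0,0,0,0,0,0]' 50 |grep -E 'eef|force|gap'
python3 -m crank '[0,0,0,0,0,0,0,0,0,0,0,0,0,0,0,0,0,0,0,0,0,0,0,0,0,0,0,0,0,0,0,0,0,0,0]' |grep -E 'eef|force|gap'
```

```text
eef_pos: [0.4307, -0.115, 0.1038]
ft_force: [-0.5, -0.2, 0.0]
eef_pos: [0.4312, -0.1153, 0.1046]
ft_force: [-0.3, 1.2, 3.9]
finger_gap: 0.225
eef_pos: [0.4312, -0.1153, 0.1047]
ft_force: [-0.9, -0.2, 1.3]
finger_gap: 0.231
```

```bash

python3 -m crank '[0,0,-3,0,0,0,0,0,0,-7,0,0,0,0,0,0,-12,0,0,0,0,0,0,-17,0,0,0,0,0,0,-20,0,0,0,0]' |grep -E 'eef|force|gap'
python3 go.py .5985 -.351 .300 86.4
```

```text
eef_pos: [0.4316, -0.1167, 0.3083]
ft_force: [0.4, -0.6, -2.0]
finger_gap: 0.227
t 7.75 pos [ 0.4316 -0.1167  0.3083] yaw 119.4 F [ 0.4 -0.6 -2. ] gap 0.227 j6 28.4
need [-28.61   3.02   0.77] [ 0.003 -0.003  0.576]
```

```bash

python3 -m crank '[-4,0.4,0,0,0,0.1,0,-8,0.8,0,0,0,0.2,0,-12,1.3,0,0,0,0.3,0,-16,1.7,0,0,0,0.4,0,-20,2.1,0,0,0,0.5,0]' |grep -E 'force|gap'
python3 go.py .5985 -.351 .300 86.4
```

```text
ft_force: [0.4, 0.1, -0.3]
finger_gap: 0.224
t 8.25 pos [ 0.5489 -0.2819  0.3072] yaw 90.5 F [ 0.4  0.1 -0.3] gap 0.224 j6 50.0
need [-6.96  4.9   0.69] [ 0.002 -0.005  0.072]
```

```bash

python3 -m crank '[-2,1.5,0,0,0,0.07,0,-4,3,0,0,0,0.07,0,-6,4.4,0,0,0,0.07,0,-7,4.9,0,0,0,0.07,0,-7,4.9,0,0,0,0.07,0]' |grep -E 'force|gap'
python3 go.py .5985 -.351 .300 86.4
python3 - <<'E'
from h import *
for n,f in(('scene','s3'),('top','t3')):
    p,d=shot(n,f); uv,X=cloud(n,d); H,S,V=cv2.cvtColor(p,cv2.COLOR_RGB2HSV)[uv[:,1],uv[:,0]].astype(int).T
    m=(H>18)&(H<35)&(S>120)&(V>60)&(X[:,2]>.18)&(X[:,2]<.4)&(abs(X[:,0]-.6)<.1)&(abs(X[:,1]+.35)<.12)
    q=X[m]; r=cv2.minAreaRect((q[:,:2]*1000).astype(np.float32)); print(n,len(q),q.min(0).round(3),q.max(0).round(3),np.round(r[0]),np.round(r[1]),r[2])
p,_=load('s3'); cv2.imwrite('pics/s3c.png',cv2.resize(p[60:260,90:290],None,fx=3,fy=3,interpolation=2)[:,:,::-1])
E
```

```text
ft_force: [-0.9, 0.2, -1.8]
finger_gap: 0.225
t 8.75 pos [ 0.5986 -0.3526  0.305 ] yaw 86.5 F [-0.9  0.2 -1.8] gap 0.225 j6 52.2
need [ 0.15 -0.02  0.5 ] [-0.    -0.006  0.001]
scene 518 [ 0.569 -0.418  0.199] [ 0.639 -0.295  0.357] [ 602. -356.] [117.  69.] 81.331298828125Traceback (most recent call last):
  File "<stdin>", line 5, in <module>
    return umr_minimum(a, axis, None, out, keepdims, initial, where)
ValueError: zero-size array to reduction operation minimum which has no identity
```

```bash
python3 - <<'E'
from h import *
p,d=load('s3'); cv2.imwrite('pics/s3c.png',cv2.resize(p[60:260,90:290],None,fx=3,fy=3,interpolation=2)[:,:,::-1])
E
```

```text
(no output)
```

View pics/s3c.png

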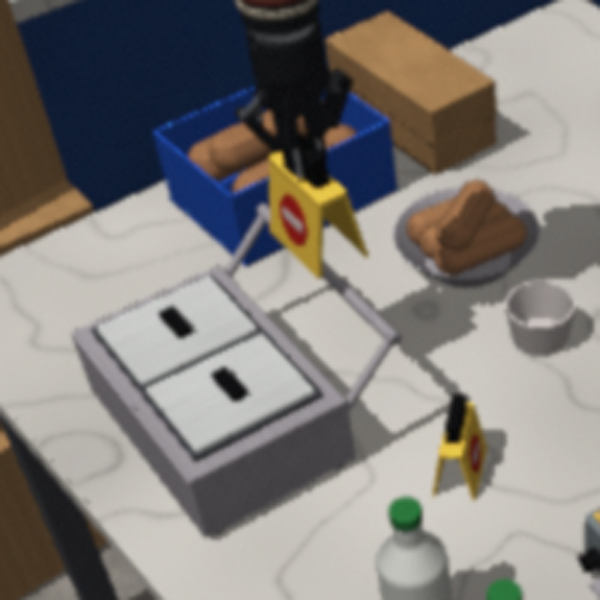

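The sign hangs upright at crop (315,215), parallel to and above the bar, which runs to the corner at (395,340). I lower it.

```bash

python3 -m crank '[0.1,0,1.5,0,0,0,0,0.1,0,3,0,0,0,0,0.1,0,4.5,0,0,0,0,0.1,0,6,0,0,0,0,0.1,0,7,0,0,0,0]' |grep -E 'eef|force|gap'
python3 -m crank '[0,0,1,0,0,0,0,0,0,2,0,0,0,0,0,0,2.6,0,0,0,0,0,0,3.2,0,0,0,0,0,0,3.4,0,0,0,0]' |grep -E 'eef|force|gap'
python3 go.py .5985 -.351 .183 86.4
```

```text
eef_pos: [0.598, -0.3486, 0.2355]
ft_force: [-0.4, 0.3, -1.8]
finger_gap: 0.224
eef_pos: [0.5979, -0.3483, 0.2009]
ft_force: [-1.0, -0.1, -1.3]
finger_gap: 0.226
t 9.85 pos [ 0.5979 -0.3483  0.2009] yaw 86.6 F [-1.  -0.1 -1.3] gap 0.226 j6 52.3
need [-0.28  0.08  1.79] [-0.    -0.007  0.003]
```

```bash

python3 -m crank '[0,0,0.4,0,0,0,0,0,0,0.8,0,0,0,0,0,0,1.1,0,0,0,0,0,0,1.4,0,0,0,0,0,0,1.6,0,0,0,0]' |grep -E 'eef|force|gap'
python3 -m crank '[0,0,0.1,0,0,0,0,0,0,0.2,0,0,0,0,0,0,0.3,0,0,0,0,0,0,0.3,0,0,0,0,0,0,0.3,0,0,0,0]' |grep -E 'eef|force|gap'
```

```text
eef_pos: [0.5978, -0.3482, 0.1847]
ft_force: [0.7, -0.2, -2.4]
finger_gap: 0.221
eef_pos: [0.5979, -0.3481, 0.1832]
ft_force: [-3.2, 2.7, 6.2]
finger_gap: 0.225
```

Contact came at the expected height (Fz about 6 N). I release gradually and go up.

```bash

python3 -m crank '[0,0,0,0,0,0,27,0,0,0,0,0,0,32,0,0,0,0,0,0,40,0,0,0,0,0,0,60,0,0,0,0,0,0,80]' 20 |grep -E 'eef|force|gap'
python3 -m crank '[0,0,0,0,0,0,80,0,0,-1,0,0,0,80,0,0,-3,0,0,0,80,0,0,-6,0,0,0,80,0,0,-10,0,0,0,80]' |grep -E 'eef|force|gap'
python3 -m crank '[0,0,-3,0,0,0,80,-0,-4,-6,0,0,0,80,0,-9,-6,0,0,0,80,0,-14,-6,0,0,0,80,0,-14,-6,0,0,0,80]' |grep -E 'eef|force|gap'
python3 - <<'E'
from h import *
for n,f in(('scene','s4'),('top','t4')):
    p,d=shot(n,f); uv,X=cloud(n,d); H,S,V=cv2.cvtColor(p,cv2.COLOR_RGB2HSV)[uv[:,1],uv[:,0]].astype(int).T
    m=(H>18)&(H<35)&(S>120)&(V>60)&(X[:,2]>.07)&(X[:,2]<.25)&(abs(X[:,0]-.6)<.1)&(abs(X[:,1]+.35)<.12)
    q=X[m]; print(n,len(q))
    if len(q)>5: r=cv2.minAreaRect((q[:,:2]*1000).astype(np.float32)); print(q.min(0).round(3),q.max(0).round(3),np.round(r[0]),np.round(r[1]),r[2])
p,_=load('s4'); q,_=load('t4')
a=cv2.resize(p[60:260,90:290],None,fx=2,fy=2); b=cv2.resize(q[90:290,280:480],None,fx=2,fy=2)
cv2.imwrite('pics/c4.png',np.hstack([a,b])[:,:,::-1])
E
```

```text
eef_pos: [0.5979, -0.3481, 0.183]
ft_force: [-0.5, 0.6, -0.8]
finger_gap: 0.728
eef_pos: [0.5972, -0.3482, 0.2832]
ft_force: [0.4, -0.2, 1.2]
finger_gap: 0.798
eef_pos: [0.4528, -0.3387, 0.344]
ft_force: [-0.3, 0.4, 0.0]
finger_gap: 0.8
scene 371
[ 0.57  -0.408  0.081] [ 0.637 -0.295  0.201] [ 602. -351.] [112.  62.] 86.00334167480469
top 472
[ 0.563 -0.405  0.083] [ 0.627 -0.295  0.224] [ 594. -349.] [109.  59.] 84.55841064453125
```

View pics/c4.png

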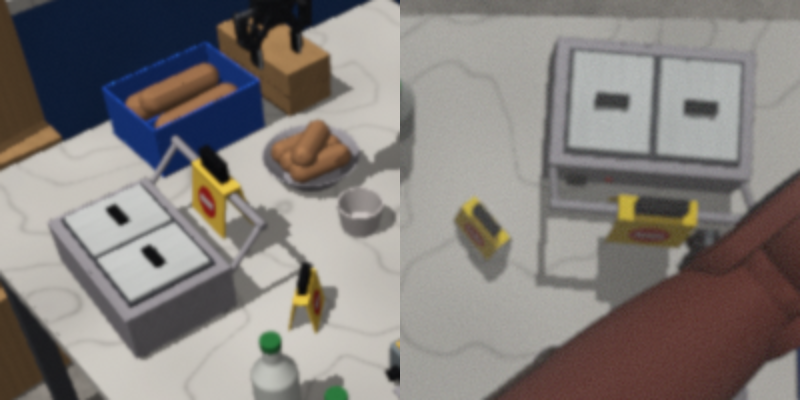

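View pics/t4.png

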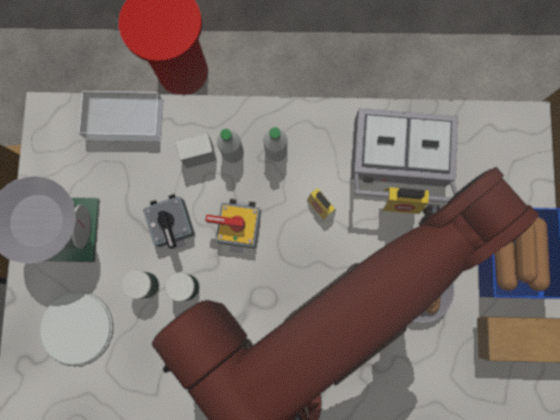

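The sign sits astride the bar between the stays (top (408,198)), the red handle points to OFF at (215,219), and the black handle is still at ON. I make one last numeric check for movement, then hand in.

```bash
python3 - <<'E'
from h import *
p,d=shot('top','t5'); uv,X=cloud('top',d); H,S,V=cv2.cvtColor(p,cv2.COLOR_RGB2HSV)[uv[:,1],uv[:,0]].astype(int).T
def rep(n,m): r=cv2.minAreaRect((X[m][:,:2]*1000).astype(np.float32)); print(n,m.sum(),np.round(r[0]),np.round(r[1]),round(r[2],1))
N=(abs(X[:,0]-.518)<.13)&(abs(X[:,1]-.15)<.11)
rep('red',N&((H<6)|(H>174))&(S>150)&(V>80)&(X[:,2]>.11)&(X[:,2]<.135))
rep('plate',N&(H>18)&(H<35)&(S>130)&(V>90)&(abs(X[:,2]-.075)<.012))
box=lambda u0,u1,v0,v1:(uv[:,0]>=u0)&(uv[:,0]<=u1)&(uv[:,1]>=v0)&(uv[:,1]<=v1)
rep('black',box(140,200,190,260)&(X[:,2]>.11))
rep('small',box(300,345,180,225)&(X[:,2]>.03))
rep('sign',(H>18)&(H<35)&(S>120)&(V>60)&(X[:,2]>.07)&(X[:,2]<.25)&(abs(X[:,0]-.6)<.1)&(abs(X[:,1]+.35)<.12))
a,b=load('s0')[0],capture('scene')[0]; 
for n,(u0,u1,v0,v1) in dict(tub=(255,262,152,175),bowl=(222,272,118,158),bottles=(215,275,225,305),carton=(265,310,280,330),rolls=(370,436,214,280)).items(): print(n,np.abs(a[v0:v1,u0:u1].astype(int)-b[v0:v1,u0:u1]).mean().round(1))
s=sense(); print(s['time'],s['ft_force']); env.job_done()
E
```

```text
red 152 [520. 169.] [105.  21.] 88.2
plate 742 [519. 138.] [101. 102.] 83.5
black 316 [496. 338.] [114.  24.] 20.1
small 374 [ 596. -115.] [84. 43.] 39.9
sign 465 [ 594. -349.] [111.  58.] 85.8
tub 1.7
bowl 2.6
bottles 1.6
carton 1.6
rolls 1.5
12.55 [ 0.49898406 -1.40395727  0.45518271]
the job is handed in; nothing more can be done
```

I turned the red isolator off, then hung the large yellow sign astride the guard bar, let go and backed off. I handed the job in at 12.6 s of the 58 s allowed.

- **Red handle:** it snapped over and I pressed it on to its end stop at about 10 N. The handle measured 86.4° and 88.2° in two top views, while the box edge suggests about 84°. That is a disagreement of 2 to 4°; I put it down to measurement noise and did not look into it further.
- **Sign:** it sits level, with its centre at about (0.598, -0.350), the full 110 mm on the bar between the stays. It came to rest at the expected height and stayed in place after release. The two cameras differ by about 8 mm in x, because each sees a different face of it.
- **Everything else:** the black handle is still on, at 20.1° as before. The camera comparison showed no movement of the food and containers. The small look-alike sign was not touched. The tub was checked only in part, because the sign had hidden the rest of it in the first picture.

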